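# Steer the recipe camera with its joystick

### The arm

A 6-joint arm with a two-finger parallel gripper is mounted at the origin on a cart in front of the work surface, level with it; the furniture and walls round the work are solid. World frame = base frame: x ahead of the robot, y to its left, z up, the work surface at z = 0. Lengths are in m, angles in rad, forces in N, time in s.
With the tool pointing down it reaches from about 0.35 to 0.775 m from the base axis. Payload 7.3 kg.
Tool frame: the origin (TCP) lies on the centre line of the jaws, within the pads' length; the fingertips stand 17 mm ahead of it and the grasp point (between the pads) lies 2 mm behind it (robot.tcp_to_tips is the distance from the TCP to the fingertips, in m); z points along the fingers, y is the line along which they close (so a half turn about z gives the same grasp; the last joint's range is limited). The gripper opens to 92 mm and grips with 3 to 60 N. Pads are 19 mm wide; open, the fingers measure 130 mm over their backs; the gripper's body (75 mm by 190 mm) begins 47 mm behind the grasp point.
Start: joints at [1.1, 0.342, 1.524, -0, 1.275, -0.146], TCP at [0.168, 0.498, 0.244] pointing down, gripper open.
Joint ranges: [-2.53, 2.53], [-0.77, 2.02], [0.04, 2.7], [-1, 4.14], [0.28, 2.66], [-3.11, 3.11]. Speed limits (rad/s): [2.57, 2.57, 3.14, 3.14, 3.14, 3.14].

### API

Orientations are given as [roll, pitch, yaw] about the fixed x, y, z axes, in that order (R = Rz(yaw) Ry(pitch) Rx(roll)).
In Python, from cell import robot gives the robot as it stands. The module is installed in compiled form; this text tells all that it offers.
- The arm moves only by the tool carry_out, never from a script. Its argument "commands" is a list of rows, each a list of 3 entries, a list of its own where there are three numbers: the shift along the tool's x, y, z in m, then the turn about the tool's z in rad, then the opening, from 0 (shut) to 1 (fully open). In form: [[[dx, dy, dz], yaw, claw], ...]. A call has 1 to 20 rows; each row shifts and turns the commanded pose from where the row before left it, along the tool's axes as they then stand; what a row does not reach is not made up. A row lasts 1/8 s, in which the tool goes at most 62.5 mm and 10.7 degrees, less where a joint would pass 70% of its speed; a pose out of reach is approached as far as the arm can. A call is refused whole if a number of a shift passes 0.0625 or a number of a turn 0.188, either way. A call with a gripper value outside its range is refused whole. The fingers move at their own pace and stop on an object; "newtons" is the grip in N (left out, the last holds). Time passes only in rows, so rows that do not move let the fingers close. It gives the time, the measured TCP pose, the force, the opening and the grip force at its end, in the units of the state.
- robot.observe(): the state, without advancing time (a new reading comes with each control period).
- robot.read_camera(name): name is "scene" or "top" or "wrist"; returns a dict with "pixels" (420x560x3 uint8, red, green, blue), "fx", "fy", "cx", "cy" (pixels), "view" (4x4, takes a point from world to camera coordinates); the wrist camera has in their place "T_tool_cam" (4x4, takes a point from camera to tool coordinates, whose origin is the TCP and whose axes are the flange's). Camera axes: x right, y up, looking along -z (the intrinsics and any distortion apply to the point x, -y, -z); pixel columns grow to the right and rows downward; lengths in m; the calibration is good to about 2 mm. The wrist camera is an equidistant fisheye: a pixel r from the principal point sees the ray r / f radians off the axis. A picture is of the moment at which its call begins: read the wrist's pose just before it. There is no depth.
- robot.hand_in(): hands the job in; it is judged then, once.
Trained networks look in a picture, given as the dict that the camera call returned (one of the last four; its "shot" number tells which), for a name from the list of things; names that differ only in an ending like _2 or _b are one class to them, and where a whole thing is asked for, a point or a joint stands for the part that bears it (a point fixed in the world has none). Each returns a list of dicts, best first, with "p" (0 to 1); they miss things now and then, are a little off and sometimes report something else, mostly with a low value. They report only what shows in the picture. A call takes as long as a camera call.
- robot.find_in(picture, name): "at" ([column, row] in pixels, amid what is visible of it).
- robot.tip_of(picture, name): "at" ([column, row] in pixels: a listed point, or the origin of a listed thing).
The state is a dict: "time": time; "qpos": joint angles; "qvel": joint speeds; "joint_efforts": joint torques, N m; "tool_pos": TCP position; "tool_rot": TCP orientation; "contact_force": force on the tool from outside, world axes, zero at the start; "torque": the same for the moment, N m; "opening": finger opening in m; "grip_force": force on a finger pad.
Only numpy, scipy, OpenCV 4.12 (cv2) and the standard library are available. Lean on these libraries where they do the work, as an engineer would, in place of code of your own. Each camera call takes 0.05 s, during which the arm holds its last target. There are 200 camera calls.

### The job

Of the two joystick boxes on the worktop, the one with the yellow ball steers the recipe camera; the blue one works a lamp and must be left alone. Push the yellow stick most of the way over towards the green dot on its own box, not towards the white ones, keep it there for two seconds, then let go so that it springs back upright.

Things in the scene. Friction and masses are not known exactly. Their poses are not given: they have to be found in the camera images.
- camera_box: control box of the recipe camera: white, 110 x 110 mm and 52 mm high on four rubber feet, black top, fixed to the worktop. Origin: centre of its underside; z up; +x points from the stick to the one green dot on its top (17 mm wide, 39 mm from the middle); the dots on the other three sides are white. The box may be turned any way round. A stick with a yellow ball on top stands in the middle.
- camera_knob (a point): centre of the yellow ball (32 mm across) on top of the camera's stick, 125 mm above the worktop when upright. The stick (11 mm thick, rising from a rubber bellows that ends 69 mm above the worktop) tilts in any direction about a pivot 75 mm below the ball's centre, up to 25 degrees towards each side; there the ball has moved 32 mm sideways and 7 mm down. A spring brings it upright: about 0.1 N at the ball per mm, 3.5 N at the stop. Its z axis runs along the stick.
- lamp_box: control box of the lamp: white, 110 x 110 mm and 52 mm high on four rubber feet, black top, fixed to the worktop. Origin: centre of its underside; z up; +x points from the stick to the one green dot on its top (17 mm wide, 39 mm from the middle); the dots on the other three sides are white. The box may be turned any way round. A stick with a blue ball on top stands in the middle. Not to be used.
- lamp_knob (a point): centre of the blue ball (32 mm across) on the lamp's stick, built like the yellow one, 125 mm above the worktop. Leave it upright.

How it is judged:
On the way:
1. the yellow stick is held tilted towards the green dot: its ball at least 19 mm from the middle that way and within 12 mm of that line, for 1.5 s (x of camera_knob in the frame of camera_box above 0.019 m and y of camera_knob in the frame of camera_box between -0.012 and 0.012 m), for 1.5 s.
At the end, for the whole second after the job is handed in: both sticks stand upright again, within 0.1 rad (6 degrees) (angle between each of camera_knob, lamp_knob's own z axis and vertical below 0.1 rad); the robot touches nothing.
It fails at once if the yellow stick is pushed towards a white dot (its ball more than 12 mm away from the green dot's side, or more than 20 mm to either side) (x of camera_knob in the frame of camera_box below -0.012 m or y of camera_knob in the frame of camera_box above 0.02 m or y of camera_knob in the frame of camera_box below -0.02 m).
It fails at once if the blue stick is tilted by more than 0.15 rad (angle between lamp_knob's own z axis and vertical above 0.15 rad).
It also fails if it takes over 32 s, if anything falls off the work surface, if the arm or the gripper's body presses on something with over 40 N, if the wrist force passes 120 N, or if a joint passes its speed limit or range.

## Working session

There is one attempt and no reset: what is moved stays moved. The work goes in short steps, Python scripts to look and compute and a tool call to move; the robot and the scene stay as the last step left them, time stands still between calls to the robot, and variables do not carry over. Pictures are saved under pics/ and viewed, at most 10 in all, crops included, and the job is handed in when it is done.

Besides the shell and the picture viewer there is one more tool, called after ">>>" by a JSON object that holds its "name" and its "arguments". carry_out: Moves the arm, as the interface text tells. Its arguments: {"type":"object","properties":{"commands":{"type":"array"},"newtons":{"type":"number"}},"required":["commands"]}

```bash
mkdir -p pics
cat > h.py <<'E'
import numpy as np, cv2
from cell import robot
def ray(c,px):
    V=np.array(c['view']);R=V[:3,:3];t=V[:3,3]
    d=R.T@np.array([(px[0]-c['cx'])/c['fx'],-(px[1]-c['cy'])/c['fy'],-1])
    return -R.T@t,d/np.linalg.norm(d)
def tri(rs):
    A=sum(np.eye(3)-np.outer(d,d) for o,d in rs);b=sum((np.eye(3)-np.outer(d,d))@o for o,d in rs)
    return np.linalg.solve(A,b)
def onz(r,z): o,d=r; return o+d*(z-o[2])/d[2]
def save(c,n): cv2.imwrite('pics/'+n,cv2.cvtColor(c['pixels'],cv2.COLOR_RGB2BGR))
E
python3 - <<'E'
from h import *
s=robot.observe();print(s)
C={n:robot.read_camera(n) for n in('scene','top')}
for n,c in C.items(): save(c,n+'.png'); print(n,[k for k in c if k!='pixels'])
for k in('camera_knob','lamp_knob','camera_box','lamp_box'):
    r=[]
    for n,c in C.items():
        T=robot.tip_of(c,k);print(k,n,T[:2],robot.find_in(c,k)[:2])
        if T:r.append(ray(c,T[0]['at']))
    if len(r)==2:print(k,tri(r))
E
```

```text
{'time': 0.0, 'qpos': array([ 1.09994598e+00,  3.42714963e-01,  1.52504629e+00,  1.88766432e-05,
        1.27542165e+00, -1.46006620e-01]), 'qvel': array([-0.00070276, -0.00023921,  0.00018108, -0.00040102,  0.00026094,
        0.00058093]), 'joint_efforts': array([-2.88789033e-04, -4.31228793e+01, -2.44219315e+01,  7.17765070e-02,
        5.58810204e-02, -7.15042916e-05]), 'tool_pos': array([0.16735248, 0.49718936, 0.24303877]), 'tool_rot': array([-3.14002195e+00, -2.49221131e-04,  2.81674322e+00]), 'contact_force': array([0.32696018, 0.00530945, 0.10302333]), 'torque': array([ 0.00065396,  0.00842631, -0.03515518]), 'grip_force': 0.0, 'opening': 0.09154453287255213}
scene ['fx', 'fy', 'cx', 'cy', 'view', 'shot']
top ['fx', 'fy', 'cx', 'cy', 'view', 'shot']
camera_knob scene [{'at': [262.8, 179.9], 'p': 0.76}] [{'at': [261.4, 180.4], 'p': 0.54}]
camera_knob top [{'at': [224.6, 195.7], 'p': 0.62}] [{'at': [226.4, 191.8], 'p': 0.7}]
camera_knob [0.52436523 0.16012003 0.1169082 ]
lamp_knob scene [{'at': [312.2, 265.4], 'p': 0.78}] [{'at': [313.4, 268.3], 'p': 0.52}]
lamp_knob top [] [{'at': [359.3, 211.2], 'p': 0.69}]
camera_box scene [{'at': [265.6, 216.3], 'p': 0.76}] [{'at': [262.6, 207.2], 'p': 0.72}]
camera_box top [{'at': [234.6, 195.4], 'p': 0.68}] [{'at': [233.7, 194.8], 'p': 0.84}]
camera_box [ 0.53234218  0.15463434 -0.00278581]
lamp_box scene [{'at': [310.0, 295.9], 'p': 0.71}] [{'at': [312.1, 291.1], 'p': 0.66}]
lamp_box top [{'at': [236.5, 194.3], 'p': 0.44}] [{'at': [352.5, 212.5], 'p': 0.95}]
lamp_box [ 0.62872926  0.15725246 -0.44474017]
```

Run:
```python
import cv2,numpy as np
a=cv2.imread('pics/top.png')[120:290,150:450];b=cv2.imread('pics/scene.png')[120:350,180:400]
cv2.imwrite('pics/t2.png',cv2.resize(a,None,fx=2.6,fy=2.6,interpolation=2))
```

```text
(no output)
```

View pics/t2.png

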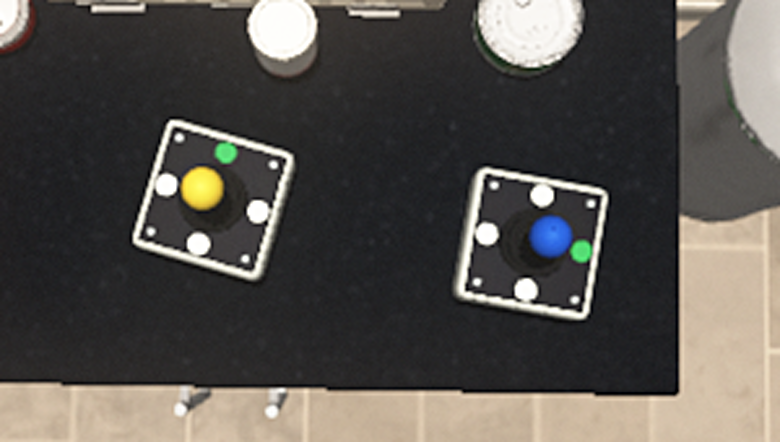

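View pics/scene.png

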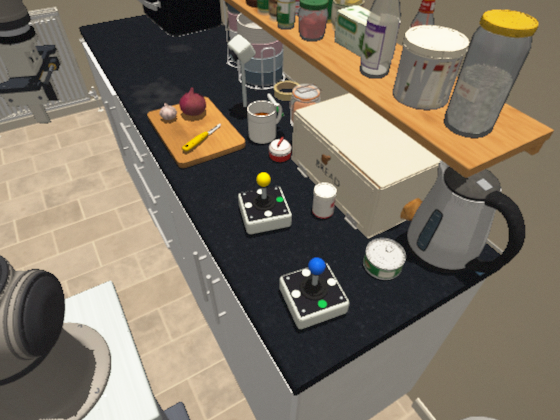

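The top view shows the yellow box's green dot on the far side, at crop (226,152), with the opposite white dot at (198,244). In the scene view the bread box and shelf stand behind it, so I'll measure the axis and check clearance.

Run:
```python
from h import *
C={n:robot.read_camera(n) for n in('scene','top')}
t=C['top']
P=lambda u,v:(150+u/2.6,120+v/2.6)
g,w,l,r=[onz(ray(t,P(*p)),.053) for p in((226,152),(198,244),(166,184),(258,211))]
print(g,w,l,r,(g+w+l+r)/4)
d=g-w;e=l-r;print('yaw',np.arctan2(d[1],d[0]),np.arctan2(-e[0],e[1]),np.linalg.norm(d),np.linalg.norm(e))
# ball by colour
rs=[]
for n,c in C.items():
    p=c['pixels'].astype(int);m=((p[...,0]>150)&(p[...,1]>120)&(p[...,2]<90)).astype(np.uint8)
    k,lab,st,ce=cv2.connectedComponentsWithStats(m)
    for i in range(1,k):
        if st[i,4]>40:print(n,st[i],ce[i])
print('jar',onz(ray(t,P(283,25)),.08),'box edge at top row',onz(ray(t,P(220,10)),.1))
print('lamp ball',onz(ray(t,P(551,237)),.125))
```

```text
[0.56509343 0.14412026 0.053     ] [0.48952688 0.16488627 0.053     ] [0.53794179 0.19227287 0.053     ] [0.51728689 0.11688551 0.053     ] [0.52746225 0.15454122 0.053     ]
yaw -0.2681842468336223 -0.2674209871026158 0.0783679205610813 0.07816571838516925
scene [ 233    0  321  169 4176] [428.86302682 111.63314176]
scene [483   9  56  21 872] [510.30619266  18.96215596]
scene [293  16   6  17  52] [295.96153846  23.40384615]
scene [311  23  26  29 220] [326.46363636  37.17727273]
scene [392  44  11  18  78] [397.69230769  52.57692308]
scene [387  62  12  17  93] [393.12903226  69.17204301]
scene [445  77  12  33  45] [450.66666667  93.84444444]
scene [ 148   97   97   66 2866] [196.68213538 133.43684578]
scene [257 172  14  12 132] [263.09848485 177.71969697]
top [327  18  26  12 182] [340.48351648  23.2032967 ]
top [ 16  33 104  17 694] [70.48559078 43.59654179]
top [ 0 38 30  5 87] [11.37931034 40.65517241]
top [372  46  58   6 179] [401.48044693  48.9273743 ]
top [   0  170  106   78 4068] [ 51.53687316 221.79523107]
top [220 184  16  16 167] [227.32335329 191.81437126]
jar [0.66442577 0.09864736 0.08      ] box edge at top row [0.67041456 0.14722511 0.1       ]
lamp ball [ 0.49548587 -0.10785344  0.125     ]
```

View pics/top.png

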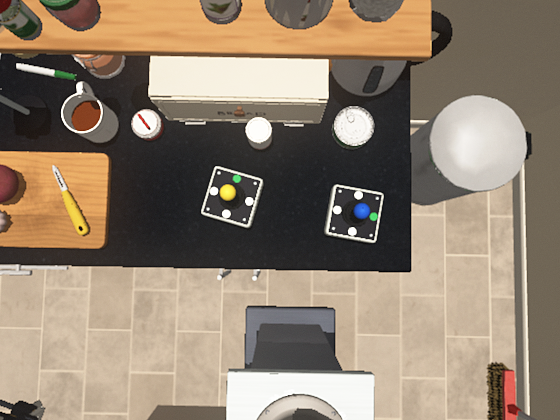

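The full top view shows a jar and the bread box beyond x≈0.66, and the approach from y=0.5 is clear. I'll move above the yellow ball first, with the fingers closing across the push line.

>>> {"name": "carry_out", "arguments": {"commands": [[[-0.0375,-0.0175,0],0,1],[[-0.0375,-0.0175,0],0,1],[[-0.0375,-0.0175,0],0,1],[[-0.0375,-0.0175,0],0,1],[[-0.0375,-0.0175,0],0,1],[[-0.0375,-0.0175,0],0,1],[[-0.0375,-0.0175,0],0,1],[[-0.0375,-0.0175,0],0,1],[[-0.0375,-0.0175,0],0,1],[[-0.0375,-0.0175,0],0,1],[[-0.0375,-0.0175,0],0,1],[[-0.0375,-0.0175,0],0,1],[[0,0,0],-0.057,1],[[0,0,0],0,1],[[0,0,0],0,1]], "newtons": 6}}

```text
time: 2.88
tool_pos: [0.5267, 0.1553, 0.2438]
tool_rot: [3.141, -0.0, 2.873]
contact_force: [-1.0, -0.3, 0.5]
opening: 0.0917
grip_force: 0.0
```

Run:
```python
from h import *
from scipy.spatial.transform import Rotation as Ro
s=robot.observe();p=s['tool_pos'];R=Ro.from_euler('xyz',s['tool_rot']).as_matrix();print(s['time'],p,s['tool_rot'],s['qpos'])
c=robot.read_camera('wrist');save(c,'w1.png')
T=np.array(c['T_tool_cam'])
def wray(px):
    x=(px[0]-c['cx'])/c['fx'];y=(px[1]-c['cy'])/c['fy'];r=np.hypot(x,y)
    d=np.array([np.sin(r)*x/r,-np.sin(r)*y/r,-np.cos(r)])
    return p+R@T[:3,3],R@T[:3,:3]@d
for k in('camera_knob','camera_box'):
    for f in(robot.tip_of,robot.find_in):
        a=f(c,k);print(k,a[:2])
        if a:
            w=onz(wray(a[0]['at']),.125 if 'knob' in k else 0);print(w,'tool',R.T@(w-p))
q=c['pixels'].astype(int);m=((q[...,0]>130)&(q[...,1]>100)&(q[...,2]<80)).astype(np.uint8)
m2=((q[...,1]>120)&(q[...,0]<90)).astype(np.uint8)
for mm,z in((m,.125),(m2,.053)):
    k,lab,st,ce=cv2.connectedComponentsWithStats(mm)
    for i in range(1,k):
        if st[i,4]>100:w=onz(wray(ce[i]),z);print(st[i],ce[i],w,'tool',R.T@(w-p))
t=robot.read_camera('top');print('topball',onz(ray(t,(227.8,192.2)),.125),tri([ray(t,(227.8,192.2)),wray(robot.tip_of(c,'camera_knob')[0]['at'])]))
```

```text
2.875 [0.52670676 0.155272   0.24378998] [ 3.14143873e+00 -5.20031009e-05  2.87329871e+00] [ 1.47002422e-01  3.86226010e-01  1.45704543e+00  1.68016957e-04
  1.29830670e+00 -1.15554517e+00]
camera_knob [{'at': [283.4, 199.9], 'p': 0.59}]
[0.52569163 0.15587536 0.125     ] tool [0.00113258 0.0002944  0.11879008]
camera_knob [{'at': [284.4, 201.3], 'p': 0.93}, {'at': [44.4, 230.5], 'p': 0.57}]
[0.5270997  0.15635907 0.125     ] tool [-9.68988491e-05  1.13406269e-03  1.18790148e-01]
camera_box [{'at': [281.6, 169.3], 'p': 0.9}]
[0.52502399 0.15388839 0.        ] tool [ 0.00124311 -0.00181771  0.24378977]
camera_box [{'at': [283.2, 175.5], 'p': 0.68}]
[0.53295998 0.15371331 0.        ] tool [-6.45537684e-03  1.17193175e-04  2.43789663e-01]
[502  51  38  68 448] [519.05803571  86.11607143] [0.47572595 0.40175487 0.125     ] tool [0.11449012 0.22413221 0.11883043]
[ 264  182   38   37 1119] [282.34137623 200.59874888] [0.52604784 0.15485692 0.125     ] tool [ 0.00051913 -0.00059319  0.11878991]
[117 271   9  43 118] [120.55932203 292.33898305] [ 0.57817792 -0.03556939  0.125     ] tool [-0.10022547 -0.17038791  0.11875854]
[439 270  10  44 149] [444.67114094 290.9261745 ] [0.66608625 0.29198502 0.125     ] tool [-0.09815849  0.16875143  0.11881085]
[270 333 142  13 613] [331.72104405 340.45513866] [0.68855141 0.16399868 0.125     ] tool [-0.15374743  0.05129907  0.11878988]
[ 30 228  17  22 252] [ 37.58730159 238.3015873 ] [ 0.50978602 -0.19806939  0.053     ] tool [-0.07736067 -0.34521527  0.19073282]
topball [0.5277154  0.15441661 0.125     ] [0.52852371 0.15529271 0.11603488]
```

View pics/w1.png

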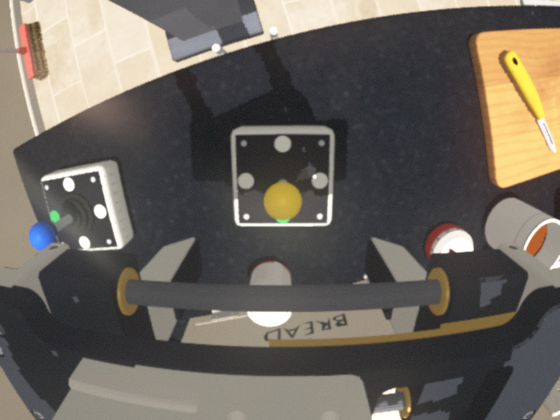

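The wrist view shows the box square to the tool. The yellow ball at (283,200) lies under the TCP to within about 1 mm, and the green dot shows just beyond it at (283,220), which is tool -x. I'll descend and grip lightly.

>>> {"name": "carry_out", "arguments": {"commands": [[[0,0,0.02],0,1],[[0,0,0.02],0,1],[[0,0,0.02],0,1],[[0,0,0.02],0,1],[[0,0,0.02],0,1],[[0,0,0.02],0,1],[[0,0,0],0,0.6],[[0,0,0],0,0.45],[[0,0,0],0,0.2],[[0,0,0],0,0.2],[[0,0,0],0,0.2],[[0,0,0],0,0.2]], "newtons": 8}}

```text
time: 4.72
tool_pos: [0.527, 0.1549, 0.1238]
tool_rot: [3.141, 0.0, 2.874]
contact_force: [0.2, 0.6, 0.9]
opening: 0.0362
grip_force: 0.0
```

>>> {"name": "carry_out", "arguments": {"commands": [[[0,0,0],0,0.2],[[0,0,0],0,0.2],[[0,0,0],0,0.2]]}}

```text
time: 5.1
tool_pos: [0.527, 0.1549, 0.1238]
tool_rot: [3.142, 0.0, 2.874]
contact_force: [-1.3, -0.8, 0.7]
opening: 0.0312
grip_force: 8.0
```

Gripped at 31 mm and 8 N. Now I'll tilt along the arc to 26 mm and hold.

>>> {"name": "carry_out", "arguments": {"commands": [[[-0.0065,0,0.0003],0,0.2],[[-0.0065,0,0.0008],0,0.2],[[-0.0065,0,0.0014],0,0.2],[[-0.0065,0,0.0021],0,0.2],[[0,0,0],0,0.2],[[0,0,0],0,0.2],[[0,0,0],0,0.2],[[0,0,0],0,0.2]]}}

```text
time: 6.1
tool_pos: [0.5519, 0.1481, 0.1192]
tool_rot: [3.142, -0.0, 2.874]
contact_force: [-1.5, 0.5, 3.0]
opening: 0.0313
grip_force: 8.0
```

Run:
```python
from h import *
c=robot.read_camera('scene');save(c,'s2.png');cv2.imwrite('pics/s2c.png',cv2.resize(cv2.cvtColor(c['pixels'],4)[100:260,180:380],None,fx=3,fy=3))
print(robot.tip_of(c,'camera_knob'))
c=robot.read_camera('wrist');cv2.imwrite('pics/w2.png',cv2.cvtColor(c['pixels'],4))
```

```text
[]
```

View pics/s2c.png

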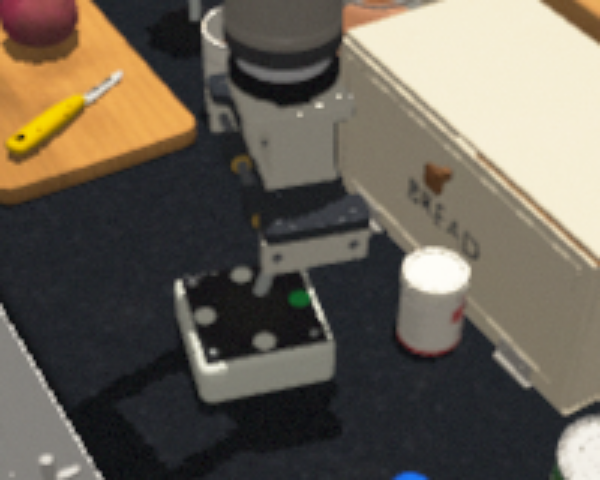

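View pics/w2.png

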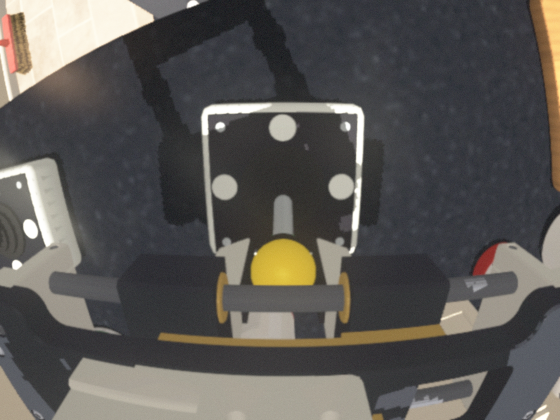

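The scene crop shows the stick leaning towards the green dot at (300,298). The wrist view shows the ball at (283,268) still between the pads and on the box's centre line. I'll hold, then return along the arc and open.

>>> {"name": "carry_out", "arguments": {"commands": [[[0,0,0],0,0.2],[[0,0,0],0,0.2],[[0,0,0],0,0.2],[[0,0,0],0,0.2],[[0,0,0],0,0.2],[[0,0,0],0,0.2],[[0,0,0],0,0.2],[[0,0,0],0,0.2],[[0,0,0],0,0.2],[[0,0,0],0,0.2],[[0,0,0],0,0.2],[[0,0,0],0,0.2],[[0,0,0],0,0.2],[[0,0,0],0,0.2],[[0,0,0],0,0.2],[[0,0,0],0,0.2]]}}

```text
time: 8.25
tool_pos: [0.552, 0.1481, 0.1191]
tool_rot: [3.142, -0.0, 2.874]
contact_force: [-2.0, 0.6, 1.2]
opening: 0.031
grip_force: 8.0
```

>>> {"name": "carry_out", "arguments": {"commands": [[[0.0065,0,-0.0021],0,0.2],[[0.0065,0,-0.0014],0,0.2],[[0.0065,0,-0.0008],0,0.2],[[0.0065,0,-0.0003],0,0.2],[[0,0,0],0,0.2],[[0,0,0],0,0.2],[[0,0,0],0,0.6],[[0,0,0],0,1],[[0,0,0],0,1],[[0,0,0],0,1],[[0,0,0],0,1],[[0,0,0],0,1],[[0,0,0],0,1]]}}

```text
time: 9.88
tool_pos: [0.527, 0.155, 0.1237]
tool_rot: [3.141, 0.0, 2.874]
contact_force: [0.8, 0.8, -1.0]
opening: 0.091
grip_force: 0.0
```

>>> {"name": "carry_out", "arguments": {"commands": [[[0,0,-0.02],0,1],[[0,0,-0.02],0,1],[[0,0,-0.02],0,1],[[0,0,-0.02],0,1],[[0,0,-0.02],0,1],[[0,0,-0.02],0,1],[[0,0,0],0,1],[[0,0,0],0,1],[[0,0,0],0,1],[[0,0,0],0,1]]}}

```text
time: 11.12
tool_pos: [0.5267, 0.1549, 0.243]
tool_rot: [-3.141, -0.001, 2.874]
contact_force: [0.2, 0.5, 0.1]
opening: 0.092
grip_force: 0.0
```

Run:
```python
from h import *
c=robot.read_camera('wrist');save(c,'w3.png');print(robot.find_in(c,'camera_knob')[:1],robot.observe()['contact_force'])
```

```text
[{'at': [285.2, 200.9], 'p': 0.65}] [ 0.22815786  0.24149164 -0.3250416 ]
```

View pics/w3.png

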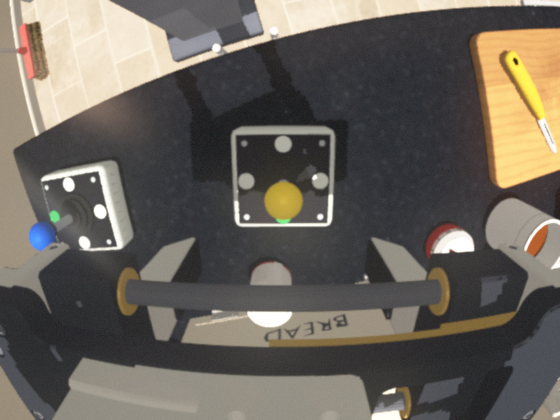

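The yellow ball is back at (284,201), the same as before the push, and the blue one is unchanged at (42,236).

```bash
python3 -c "
from cell import robot
print(robot.hand_in())"
```

```text
the job is handed in; nothing more can be done
None
```

I pushed the yellow stick about 26 mm towards its green dot, held it there for over 2 s, and brought it back upright before letting go; the blue stick was not touched, and the job is handed in, though no verdict came back.

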